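Right the napkin dispenser and slide it home

TASK

The empty napkin dispenser has been left upside down on the stall's counter. Without lifting it off the counter, tip it over one quarter turn at a time, letting it come to rest on its side first, until its opening faces straight up; then slide it along the counter into its guide rails, straight and fully home against the back rail. Leave the two sauce bottles and the sugar shaker standing where they are.

Things in the scene. Friction and masses are not known exactly. Their poses are not given: they have to be found in the camera images.
- dispenser: Steel napkin dispenser, a box 120 mm long (own x), 96 mm square in section (y, z), 0.35-0.65 kg, evenly weighted, too wide to grasp. Origin at its centre. z points out of the opening: straight down at the start (centre 48 mm up), straight up at the end. Base (-z): plain black rubber. Both ends are alike: either may lead into the rails.
- opening (a point): Middle of the dispenser's +z face, 48 mm from its centre: a black frame round a 77 x 30 mm opening, 8 mm deep. Friction on the counter is 0.7 to 1.0: pushed level within 10 mm of the top of a face, the box tips over its far bottom edge; past 45 degrees it falls on to the next face by itself. Pushed 40 mm or less above the counter it slides.
- bay: The dispenser's place: three dark steel guide rails 28 mm high, 4 mm thick, fixed on the counter, no floor, open towards the robot. Origin on the counter, middle of the back rail's inner face; x points from the mouth to the back rail. Side rails run along x, inner faces 54 mm either side of the middle (6 mm play each), 70 mm long, then flare outwards.
- bay_mouth (a point): Middle of the open mouth of the guide rails, on the counter, 88 mm in front of the back rail, between the flared ends (inside width there about 125 mm). Axes as the rails'.
- bay_seat (a point): Where the dispenser's centre is when fully home: 60 mm in front of the back rail, on the middle line, 48 mm above the counter. Its long axis then lies along the rails' x.
- rack: aluminium bottle tray fixed to the counter, 84 (x) x 160 (y) x 50 mm high, holding the two bottles; origin at the centre of its underside. It and the guide rails change sides from one start to the next.
- bottle_a: white sauce bottle with a nozzle, 58 mm diameter, 165 mm high, standing in the tray; origin at the centre of its underside, z up. Bystander.
- bottle_b: the other, equal sauce bottle in the tray; origin at the centre of its underside, z up. Bystander.
- shaker: glass sugar shaker with a steel top, 62 mm diameter, 117 mm high, standing between tray and guide rails; origin at the centre of its underside, z up. Bystander.

How it is judged:
By the outcome, as a careful person would: the job done as asked, in the order asked, and still so for the second after the job is handed in, with the robot touching nothing.
It also fails if it takes over 72 s, if anything falls off the work surface, if the arm or the gripper's body presses on something with over 40 N, if the wrist force passes 120 N, or if a joint passes its speed limit or range.

ROBOT

A 6-joint arm with a two-finger parallel gripper is mounted at the origin on the work surface. World frame = base frame: x ahead of the robot, y to its left, z up, the work surface at z = 0. Lengths are in m, angles in degrees, forces in N, time in s.
With the tool pointing down it reaches from about 0.375 to 0.9 m from the base axis. Payload 3.1 kg.
Tool frame: the origin (TCP) lies on the mounting face of the last link; the fingertips stand 173 mm ahead of it and the grasp point (between the pads) lies ahead of it (ctrl.pinch_z is the x of the grasp point in the tool frame, in m); x points along the fingers, y is the direction in which the jaws open and shut, and the axes are right-handed (so a half turn about x gives the same grasp; the last joint's range is limited). The gripper opens to 85 mm and grips with 20 to 120 N. Pads are 22 mm wide; open, the fingers measure 114 mm over their backs; the gripper's body (76 mm by 85 mm) begins 54 mm behind the grasp point. The pads swing forward as they close: fully open they stand 13 mm farther back than shut.
Start: joints at [-10.227, 30.224, 82.088, -0, 67.689, -10.227], TCP at [0.625, 0, 0.405] pointing down, gripper open.
Joint ranges: [-176.69, 176.69], [-43.24, 126.21], [12.49, 139.97], [-82, 262], [0, 151.66], [-163.58, 163.58]. Speed limits (degrees/s): [159.86, 159.86, 180, 180, 180, 180].

INTERFACE

Orientations are given as a 3x3 rotation matrix whose columns are the frame's x, y, z axes.
In Python, from workcell import ctrl, read_camera, job gives the robot as it stands.
- The arm moves only by the tool step_arm, never from a script. Its argument "rows" is a list of rows, each a list of 3 entries, a list of its own where there are three numbers: the finger opening in m, from 0 to 0.0854, then the shift along the tool's x, y, z in m, then the turn, a rotation vector about the tool's x, y, z in rad. In form: [[hand, [dx, dy, dz], [rx, ry, rz]], ...]. A call has 1 to 5 rows; each row is the pose to reach, as a shift and turn from the pose measured when the call began, along the tool's axes at that moment; what a row does not reach only later rows make up. A row lasts 1/12 s, in which the tool goes at most 41.7 mm and 7.16 degrees, less where a joint would pass 70% of its speed; a pose out of reach is approached as far as the arm can. A call with a gripper value outside its range is refused whole. The fingers move at their own pace and stop on an object; "newtons" is the grip in N (left out, the last holds). Time passes only in rows, so rows that repeat a pose let the fingers close. It gives the time, the measured TCP pose, the force and the opening at its end, in the units of the state.
- ctrl.get_obs(): the state, without advancing time (a new reading comes with each control period).
- read_camera(name): name is "scene" or "side" or "wrist"; returns a dict with "pixels" (480x640x3 uint8, blue, green, red), "depth" (480x640 float32, m along the optical axis (not along the pixel's ray), 0 where there is no reading), "vertical_fov" (degrees; the focal length in pixels is half the picture's height over the tangent of half this angle, whatever the lens; pixels are square), "cx", "cy" (the principal point, pixels), "world_from_camera" (4x4, takes a point from camera to world coordinates); the wrist camera has in their place "hand_eye" (4x4, takes a point from camera to tool coordinates, whose origin is the TCP and whose axes are the tool frame's). Camera axes: x right, y down, z forward; pixel columns grow to the right and rows downward; lengths in m; the calibration is good to about 2 mm. A picture is of the moment at which its call begins: read the wrist's pose just before it.
- job.job_done(): hands the job in, once; it reports no verdict.
The state is a dict: "time": time; "joints": joint angles; "qd": joint speeds; "joint_torque": joint torques, N m; "tcp_pos": TCP position; "eef_rot": TCP orientation; "contact_force": force on the tool from outside, world axes, zero at the start; "moment": the same for the moment, N m; "opening": finger opening in m.
Only numpy, scipy, OpenCV 4.12 (cv2) and the standard library are available. Lean on these libraries where they do the work, as an engineer would, in place of code of your own. Each camera call takes 0.05 s, during which the arm holds its last target. There are 200 camera calls.

## Working session

There is one attempt and no reset: what is moved stays moved. The work goes in short steps, Python scripts to look and compute and a tool call to move; the robot and the scene stay as the last step left them, time stands still between calls to the robot, and variables do not carry over. Pictures are saved under pics/ and viewed, about 8 in all and at most 12, crops included, and the job is handed in when it is done.

Besides the shell and the picture viewer there is one more tool, called as a command line: name --argument value ..., lists and objects as JSON in quotes. step_arm: Moves the arm, as the interface text tells. Its arguments: {"type":"object","properties":{"rows":{"type":"array","items":{"type":"array"}},"newtons":{"type":"number"}},"required":["rows"]}

```bash
ls; mkdir -p pics; cat > h.py <<'E'
import numpy as np, cv2
from workcell import ctrl, read_camera, job
def cloud(name):
    o=ctrl.get_obs(); c=read_camera(name); d=c["depth"]; f=240/np.tan(np.radians(c["vertical_fov"])/2)
    v,u=np.mgrid[0:480,0:640]
    P=np.stack([(u-c["cx"])/f*d,(v-c["cy"])/f*d,d,np.ones_like(d)],-1)
    if "world_from_camera" in c: T=c["world_from_camera"]
    else:
        W=np.eye(4);W[:3,:3]=o["eef_rot"];W[:3,3]=o["tcp_pos"];T=W@c["hand_eye"]
    return c["pixels"],(P@np.array(T).T)[...,:3],d>0
E
python3 - <<'E'
from h import *
o=ctrl.get_obs();print(o,ctrl.pinch_z)
for n in("scene","side"):
    im,P,ok=cloud(n);cv2.imwrite(f"pics/{n}0.png",im);np.savez(f"{n}0.npz",im=im,P=P,ok=ok)
    c=read_camera(n);print(n,np.round(c["world_from_camera"],3).tolist(),c["vertical_fov"])
E
```

```text
pics
{'time': 0.0, 'joints': array([-1.02264423e+01,  3.02798047e+01,  8.21575494e+01,  1.44657245e-03,
        6.76863152e+01, -1.02280342e+01]), 'qd': array([-0.07223133,  0.019521  , -0.04987938,  0.08669681,  0.02749899,
       -0.06875996]), 'joint_torque': array([ 2.50220628e-04, -4.42344439e+01, -1.78024775e+01, -2.06930472e-04,
        8.36740597e-03,  2.24214921e-05]), 'tcp_pos': array([6.24657366e-01, 1.03522564e-04, 4.03717736e-01]), 'eef_rot': array([[-2.11999934e-03,  9.99997753e-01,  1.77433267e-05],
       [ 4.06192178e-04,  1.86044942e-05, -9.99999917e-01],
       [-9.99997670e-01, -2.11999196e-03, -4.06230707e-04]]), 'contact_force': array([-0.4673938 , -0.2022196 , -0.40268518]), 'moment': array([ 0.00184947, -0.00665581,  0.01323698]), 'opening': 0.08576687767881136} 0.1547
scene [[-0.808, 0.323, -0.494, 1.059], [0.59, 0.445, -0.674, 0.626], [0.002, -0.835, -0.55, 0.575], [0.0, 0.0, 0.0, 1.0]] 42.13474412639365
side [[0.975, -0.174, 0.135, 0.543], [-0.22, -0.72, 0.658, -0.447], [-0.018, -0.672, -0.741, 0.565], [0.0, 0.0, 0.0, 1.0]] 55.27325354090047
```

View pics/scene0.png

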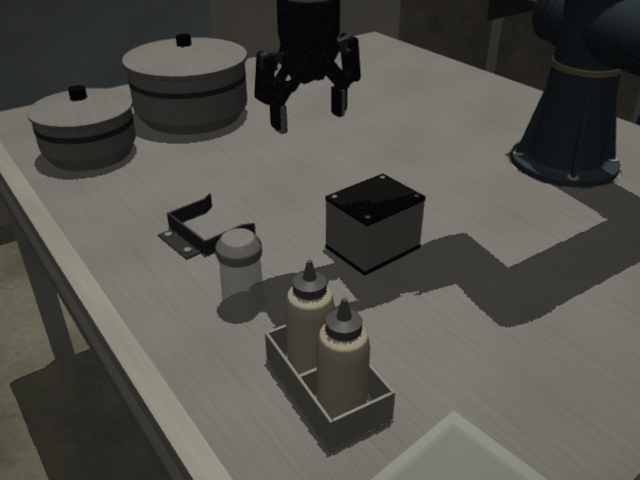

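View pics/side0.png

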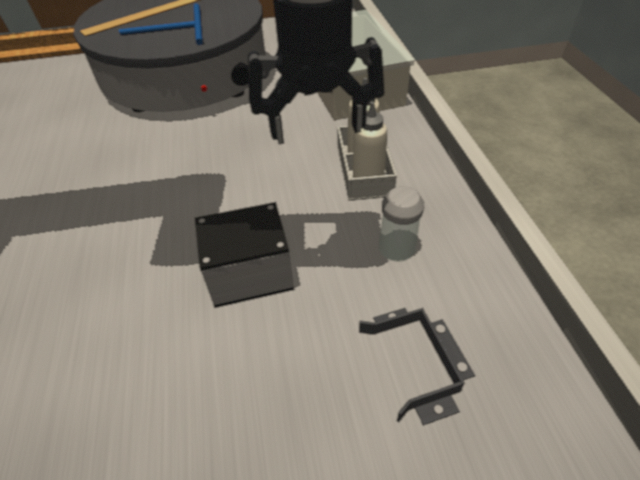

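The side view shows the dispenser with its black base up at about (242,235), the guide rails at (360-465,310-415) and the shaker at (402,225). The scene view shows the tray with its bottles at (330,380), beyond the shaker.

```bash
python3 - <<'E'
from h import *
D={n:np.load(n+"0.npz") for n in("scene","side")}
for n,boxes in (("side",dict(disp=(185,190,300,310),bay=(350,300,480,430),shaker=(378,180,430,265),rack=(330,95,400,200))),
                ("scene",dict(disp=(320,170,430,275),bay=(155,190,260,258),shaker=(215,225,268,320),rack=(262,255,396,450)))):
    P=D[n]["P"];ok=D[n]["ok"]
    for k,(a,b,c,d) in boxes.items():
        p=P[b:d,a:c][ok[b:d,a:c]]; 
        lo,hi=dict(disp=(.088,.104),bay=(.02,.034),shaker=(.03,.13),rack=(.03,.056))[k]
        q=p[(p[:,2]>lo)&(p[:,2]<hi)]
        r=cv2.minAreaRect(q[:,:2].astype(np.float32))
        print(n,k,len(q),"zmed",np.median(q[:,2]).round(3),"min",q.min(0).round(3),"max",q.max(0).round(3),np.round(r[0],4),np.round(r[1],4),round(r[2],1))
        if k=="disp": print(np.round(cv2.boxPoints(r),3).tolist())
    # bay corner pixels by ray
if 1:
    P=D["side"]["P"]
    m=(P[...,2]>.018)&(P[...,2]<.034)&D["side"]["ok"]; mm=np.zeros_like(m);mm[300:430,350:480]=1
    q=P[m&mm]
    H=np.zeros((600,600,3),np.uint8)
    for s,col in(("scene",(0,255,0)),("side",(0,0,255))):
        p=D[s]["P"][D[s]["ok"]]; p=p[p[:,2]>.014]
        for x,y,z in p:
            i=int((0.95-x)*1000);j=int((.3-y)*1000)
            if 0<=i<600 and 0<=j<600: H[i,j]=col if z>.04 else (255,255,0) if s=="scene" else (255,0,255)
    cv2.imwrite("pics/top.png",H)
E
```

```text
side disp 4656 zmed 0.096 min [ 0.446 -0.044  0.088] max [0.569 0.057 0.099] [0.5074 0.0073] [0.1203 0.1002] 2.4
[[0.4449999928474426, 0.054999999701976776], [0.4490000009536743, -0.04500000178813934], [0.5699999928474426, -0.03999999910593033], [0.5649999976158142, 0.05999999865889549]]
side bay 1119 zmed 0.027 min [ 0.645 -0.262  0.02 ] max [ 0.748 -0.128  0.031] [ 0.6972 -0.1909] [0.0921 0.1341] 5.6
side shaker 2313 zmed 0.094 min [ 0.715 -0.026  0.03 ] max [0.781 0.129 0.118] [0.7472 0.0513] [0.1557 0.0603] 87.3
side rack 1542 zmed 0.044 min [0.697 0.12  0.03 ] max [0.877 0.409 0.056] [0.7866 0.2641] [0.289  0.1517] 84.0
scene disp 2879 zmed 0.095 min [ 0.444 -0.045  0.088] max [0.57  0.059 0.099] [0.5072 0.0069] [0.1233 0.1002] 2.3
[[0.4440000057220459, 0.05400000140070915], [0.4480000138282776, -0.04600000008940697], [0.5709999799728394, -0.04100000113248825], [0.5669999718666077, 0.05900000035762787]]
scene bay 605 zmed 0.025 min [ 0.644 -0.263  0.02 ] max [ 0.747 -0.127  0.03 ] [ 0.6966 -0.1907] [0.0926 0.137 ] 5.4
scene shaker 2773 zmed 0.088 min [ 0.717 -0.017  0.03 ] max [0.776 0.037 0.118] [0.7466 0.0107] [0.0595 0.0537] 6.0
scene rack 3981 zmed 0.043 min [0.548 0.016 0.03 ] max [0.797 0.291 0.056] [0.7088 0.1427] [0.3278 0.1616] 54.8
```

View pics/top.png

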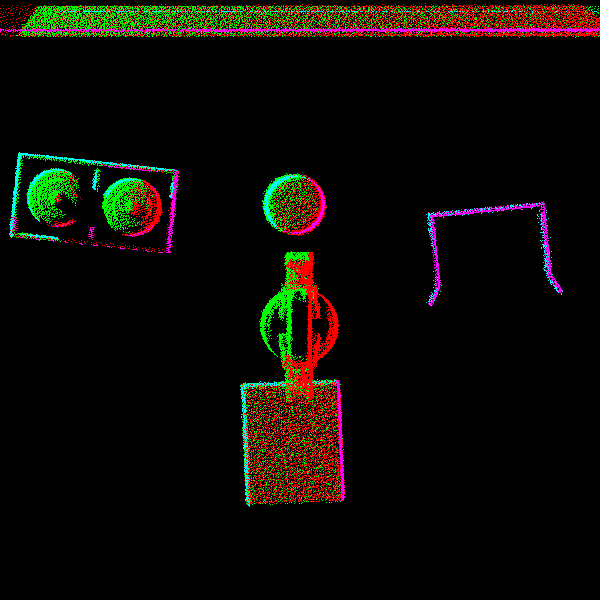

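The top view gives these positions:

| Item | Position (m) | Yaw |
|---|---|---|
| Dispenser centre | (0.507, 0.007) | about 2.4° |
| Rails, back rail middle | about (0.739, -0.187) | about 5.6° |
| Shaker | (0.747, 0.006) | – |

I'll tip twice towards -y, pushing with both fingertips near the top of the +y face. That should leave the dispenser in front of the mouth.

step_arm --rows '[[0.07, [0, -0.03, -0.025], [0, 0, 0]], [0.07, [0, -0.06, -0.05], [-0.02, 0, 0]], [0.07, [0, -0.09, -0.075], [-0.042, 0, 0]], [0.07, [0, -0.115, -0.095], [-0.042, 0, 0]], [0.07, [0.03, -0.115, -0.095], [-0.042, 0, 0]]]'

```text
time: 0.62
tcp_pos: [0.5063, 0.0983, 0.3781]
eef_rot: [[0.003, 0.999, 0.046], [0.002, 0.046, -0.999], [-1.0, 0.003, -0.001]]
contact_force: [-0.4, 0.0, 0.2]
opening: 0.0699
```

step_arm --rows '[[0.07, [0.03, 0, 0], [0, 0, 0]], [0.07, [0.06, 0, 0], [0, 0, 0]], [0.07, [0.09, 0, 0], [0, 0, 0]], [0.07, [0.1, 0, 0], [0, 0, 0]], [0.07, [0.1, 0, 0], [0, 0, 0]]]'

```text
time: 1.03
tcp_pos: [0.5058, 0.0984, 0.2758]
eef_rot: [[-0.003, 0.999, 0.046], [0.002, 0.046, -0.999], [-1.0, -0.003, -0.002]]
contact_force: [0.3, 0.5, 0.1]
opening: 0.0696
```

```bash
python3 - <<'E'
from h import *
# bay fit
D=[np.load(n+"0.npz") for n in("scene","side")]
p=np.concatenate([d["P"][d["ok"]] for d in D]);p=p[(p[:,2]>.018)&(p[:,2]<.034)&(p[:,0]>.62)&(p[:,0]<.77)&(p[:,1]<-.11)&(p[:,1]>-.28)]
th=np.radians(5.5);R=np.array([[np.cos(th),np.sin(th)],[-np.sin(th),np.cos(th)]]);o=np.array([.739,-.187])
q=(p[:,:2]-o)@R.T
b=q[(abs(q[:,1])<.045)&(q[:,0]>-.01)];print("back",np.polyfit(b[:,1],b[:,0],1),np.percentile(b[:,0],[2,50,98]).round(4))
for s in(1,-1):
    e=q[(s*q[:,1]>.045)&(q[:,0]>-.065)&(q[:,0]<-.01)];print("side",s,np.polyfit(e[:,0],e[:,1],1),np.percentile(e[:,1],[2,50,98]).round(4))
for n in ("scene","side"):
    im,P,ok=cloud(n);
    f=P[ok];t=ctrl.get_obs()["tcp_pos"]
    f=f[(np.abs(f[:,:2]-t[:2])<[.075,.02]).all(1)&(f[:,2]>.03)&(f[:,2]<.2)]
    print(n,t.round(4),"tips lowest",np.sort(f[:,2])[:200:20].round(3),"y",np.percentile(f[f[:,2]<.12][:,1],[2,98]).round(3),"x",np.percentile(f[f[:,2]<.12][:,0],[2,98]).round(3))
print(ctrl.get_obs()["opening"],ctrl.get_obs()["eef_rot"].round(3).tolist())
E
```

```text
back [-0.00349154  0.00090049] [-0.0012  0.0007  0.0034]
side 1 [0.01826995 0.05619789] [0.0535 0.0551 0.0592]
side -1 [ 0.00777847 -0.05546143] [-0.0583 -0.056  -0.0516]
scene [0.5066 0.0984 0.2774] tips lowest [0.109 0.111 0.113 0.115 0.116 0.117 0.118 0.12  0.121 0.122] y [0.088 0.112] x [0.463 0.552]
side [0.5072 0.0984 0.2785] tips lowest [0.114 0.118 0.12  0.123 0.124 0.126 0.128 0.13  0.131 0.133] y [0.086 0.106] x [0.464 0.553]
0.0699392254539046 [[0.004, 0.999, 0.045], [0.002, 0.045, -0.999], [-1.0, 0.004, -0.001]]
```

step_arm --rows '[[0.07, [0.011, 0, 0], [0, 0, 0]], [0.07, [0.019, 0, 0.004], [0, 0, 0]], [0.07, [0.019, 0, 0.012], [0, 0, 0]], [0.07, [0.019, 0, 0.02], [0, 0, 0]], [0.07, [0.019, 0, 0.028], [0, 0, 0]]]'

```text
time: 1.55
tcp_pos: [0.5086, 0.0695, 0.2598]
eef_rot: [[0.004, 0.999, 0.045], [0.001, 0.045, -0.999], [-1.0, 0.005, -0.001]]
contact_force: [1.0, 0.1, 0.6]
opening: 0.07
```

step_arm --rows '[[0.07, [0, 0, 0.005], [0, 0, 0]], [0.07, [0, 0, 0.01], [0, 0, 0]], [0.07, [0, 0, 0.015], [0, 0, 0]], [0.07, [0, 0, 0.02], [0, 0, 0]], [0.07, [0, 0, 0.025], [0, 0, 0]]]'

```text
time: 1.97
tcp_pos: [0.5097, 0.0459, 0.2614]
eef_rot: [[0.006, 0.999, 0.042], [0.006, 0.042, -0.999], [-1.0, 0.006, -0.006]]
contact_force: [-1.2, 14.4, 10.9]
opening: 0.0702
```

```bash
python3 - <<'E'
from h import *
im,_,_=cloud("side");cv2.imwrite("pics/s1.png",im[120:360,130:450])
E
```

```text
(no output)
```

View pics/s1.png

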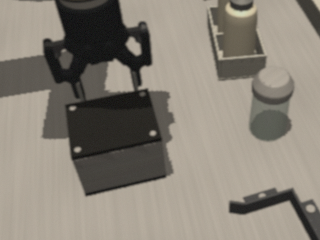

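The crop shows the box just starting to tip, still square to the fingers. Level pushing is giving high friction (14 N), so I'll follow the arc upwards.

step_arm --rows '[[0.07, [-0.004, 0, 0.005], [0, 0, 0]], [0.07, [-0.008, 0, 0.011], [0, 0, 0]], [0.07, [-0.012, 0, 0.017], [0, 0, 0]], [0.07, [-0.015, 0, 0.024], [0, 0, 0]], [0.07, [-0.018, 0, 0.03], [0, 0, 0]]]'

```text
time: 2.43
tcp_pos: [0.511, 0.0162, 0.2819]
eef_rot: [[0.008, 0.999, 0.039], [0.01, 0.039, -0.999], [-1.0, 0.009, -0.01]]
contact_force: [-2.2, 13.3, 21.6]
opening: 0.0701
```

```bash
python3 - <<'E'
from h import *
im,P,ok=cloud("side");cv2.imwrite("pics/s2.png",im[120:360,130:450])
t=ctrl.get_obs();print(t["tcp_pos"],t["contact_force"])
im,Q,k=cloud("scene")
for P,ok in((P,ok),(Q,k)):
    p=P[ok];p=p[(abs(p[:,0]-.507)<.03)&(p[:,1]<.1)&(p[:,1]>-.12)&(p[:,2]>.006)&(p[:,2]<.15)]
    for y in np.arange(-.07,.06,.01):
        s=p[abs(p[:,1]-y)<.002]
        if len(s): print(round(y,2),s[:,2].min().round(3),np.median(s[:,2]).round(3),s[:,2].max().round(3))
E
```

```text
[0.51114324 0.01537053 0.28245844] [-3.11272782 12.00069048 20.53234895]
-0.07 0.035 0.055 0.099
-0.06 0.006 0.097 0.102
-0.05 0.099 0.102 0.105
-0.04 0.102 0.104 0.108
-0.03 0.104 0.107 0.11
-0.02 0.107 0.11 0.113
-0.01 0.11 0.112 0.115
0.0 0.113 0.115 0.117
0.01 0.116 0.118 0.149
0.02 0.127 0.131 0.134
-0.07 0.094 0.095 0.096
-0.06 0.097 0.098 0.099
-0.05 0.1 0.101 0.101
-0.04 0.103 0.104 0.105
-0.03 0.106 0.107 0.108
-0.02 0.108 0.109 0.111
-0.01 0.112 0.112 0.114
0.0 0.115 0.115 0.117
0.01 0.093 0.111 0.145
0.02 0.061 0.077 0.147
0.03 0.025 0.042 0.06
```

View pics/s2.png

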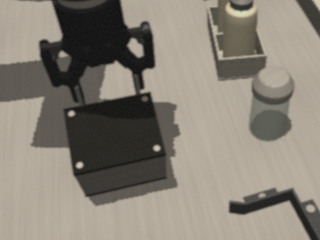

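The crop and depth show the box held at about 16° of tilt. It has slid about 6 mm, and the fingertips have ridden up onto its top edge. I'll back off so it settles flat, then push again from lower down, following the arc from first contact.

step_arm --rows '[[0.07, [-0.004, 0, -0.015], [0, 0, 0]], [0.07, [-0.004, 0, -0.035], [0, 0, 0]], [0.07, [0, 0, -0.055], [0, 0, 0]], [0.07, [0.02, 0, -0.065], [0, 0, 0]], [0.07, [0.035, 0, -0.065], [0, 0, 0]]]'

```text
time: 2.95
tcp_pos: [0.5088, 0.082, 0.2481]
eef_rot: [[0.011, 0.999, 0.041], [0.009, 0.04, -0.999], [-1.0, 0.011, -0.008]]
contact_force: [-0.3, -0.1, -0.2]
opening: 0.07
```

```bash
cat >> h.py <<'E'
def top(x0,x1,y0,y1,lo=.088,hi=.104):
    for n in("scene","side"):
        im,P,ok=cloud(n);p=P[ok];q=p[(p[:,0]>x0)&(p[:,0]<x1)&(p[:,1]>y0)&(p[:,1]<y1)&(p[:,2]>lo)&(p[:,2]<hi)]
        r=cv2.minAreaRect(q[:,:2].astype(np.float32));print(n,len(q),np.round(r[0],4),np.round(r[1],4),round(r[2],1),"z",np.median(q[:,2]).round(4))
        if n=="side": s=(im,P,ok)
    return s
E
python3 - <<'E'
from h import *
im,P,ok=top(.42,.6,-.12,.053)
t=ctrl.get_obs();print(t["tcp_pos"],t["contact_force"],t["eef_rot"].round(3).tolist())
p=P[ok];a=t["tcp_pos"]
p=p[(abs(p[:,1]-a[1])<.02)&(abs(p[:,0]-a[0])<.07)&(p[:,2]>.05)&(p[:,2]<.2)]
print(np.percentile(p[:,1],[1,10,50]).round(3)); print(np.sort(p[:,2])[:100:10].round(3))
E
```

```text
scene 1687 [ 0.5083 -0.0095] [0.123  0.1007] 3.2 z 0.0952
side 4877 [ 0.5086 -0.009 ] [0.1201 0.0993] 2.6 z 0.0962
[0.50807365 0.08084164 0.24642863] [-0.78754891  0.01467793 -0.26401811] [[0.005, 0.999, 0.039], [0.009, 0.039, -0.999], [-1.0, 0.005, -0.009]]
[0.063 0.066 0.072]
[0.08  0.084 0.086 0.088 0.089 0.09  0.091 0.091 0.093 0.094]
```

step_arm --rows '[[0.07, [0, 0, 0.01], [0, 0, 0]], [0.07, [0, 0, 0.02], [0, 0, 0]], [0.07, [0, 0, 0.025], [0, 0, 0]], [0.07, [0, 0, 0.028], [0, 0, 0]], [0.07, [0, 0, 0.029], [0, 0, 0]]]'

```text
time: 3.47
tcp_pos: [0.5096, 0.0505, 0.2468]
eef_rot: [[0.006, 0.999, 0.037], [0.009, 0.037, -0.999], [-1.0, 0.006, -0.008]]
contact_force: [0.2, -0.5, -0.2]
opening: 0.0702
```

step_arm --rows '[[0.07, [-0.004, 0, 0.005], [0, 0, 0]], [0.07, [-0.009, 0, 0.01], [0, 0, 0]], [0.07, [-0.014, 0, 0.015], [0, 0, 0]], [0.07, [-0.018, 0, 0.021], [0, 0, 0]], [0.07, [-0.022, 0, 0.027], [0, 0, 0]]]'

```text
time: 3.88
tcp_pos: [0.5103, 0.0233, 0.2696]
eef_rot: [[0.006, 0.999, 0.037], [0.01, 0.036, -0.999], [-1.0, 0.007, -0.01]]
contact_force: [-0.7, 5.1, 4.3]
opening: 0.07
```

```bash
cat >> h.py <<'E'
def prof(x=.507,w=.03,y0=-.3,y1=.06):
    im,P,ok=cloud("scene");p=P[ok];p=p[abs(p[:,0]-x)<w];t=ctrl.get_obs();print(t["tcp_pos"].round(4),t["contact_force"].round(1))
    for y in np.arange(y0,y1,.01):
        s=p[abs(p[:,1]-y)<.002][:,2]
        if len(s) and s.max()>.01: print(round(y,2),np.percentile(s,[0,50,100]).round(3))
E
python3 -c "
from h import *
prof(y0=-.12)"
```

```text
[0.5105 0.0224 0.2702] [-2.1  4.7  5.4]
-0.08 [0.091 0.092 0.094]
-0.07 [0.094 0.095 0.096]
-0.06 [0.096 0.097 0.099]
-0.05 [0.099 0.1   0.101]
-0.04 [0.101 0.103 0.376]
-0.03 [0.104 0.359 0.382]
-0.02 [0.107 0.357 0.38 ]
-0.01 [0.109 0.112 0.378]
-0.0 [0.112 0.292 0.372]
0.01 [-0.003  0.114  0.369]
0.02 [-0.003  0.081  0.367]
0.03 [-0.003  0.043  0.364]
0.04 [-0.002  0.184  0.364]
0.05 [-0.003  0.29   0.356]
```

It is tipping cleanly now: about 15°, no sliding, and low force.

step_arm --rows '[[0.07, [-0.004, 0, 0.006], [0, 0, 0]], [0.07, [-0.007, 0, 0.012], [0, 0, 0]], [0.07, [-0.01, 0, 0.018], [0, 0, 0]], [0.07, [-0.013, 0, 0.024], [0, 0, 0]], [0.07, [-0.015, 0, 0.03], [0, 0, 0]]]'

```text
time: 4.35
tcp_pos: [0.5115, -0.0085, 0.2855]
eef_rot: [[0.007, 0.999, 0.036], [0.009, 0.036, -0.999], [-1.0, 0.007, -0.009]]
contact_force: [-1.8, 1.8, 6.6]
opening: 0.0698
```

step_arm --rows '[[0.07, [-0.002, 0, 0.006], [0, 0, 0]], [0.07, [-0.004, 0, 0.012], [0, 0, 0]], [0.07, [-0.005, 0, 0.018], [0, 0, 0]], [0.07, [-0.006, 0, 0.024], [0, 0, 0]], [0.07, [-0.007, 0, 0.03], [0, 0, 0]]]'

```text
time: 4.77
tcp_pos: [0.5127, -0.0393, 0.2921]
eef_rot: [[0.007, 0.999, 0.036], [0.008, 0.036, -0.999], [-1.0, 0.008, -0.008]]
contact_force: [-1.1, -0.8, -0.9]
opening: 0.0699
```

```bash
python3 -c "
from h import *
prof(y0=-.2)"
```

```text
[ 0.513  -0.0402  0.2923] [ 0.2 -1.1  0.2]
-0.07 [0.291 0.292 0.292]
-0.06 [-0.003 -0.002  0.292]
-0.05 [-0.002  0.128  0.287]
-0.04 [-0.002  0.118  0.379]
-0.03 [-0.003  0.194  0.38 ]
-0.02 [-0.003  0.205  0.367]
-0.01 [-0.003  0.306  0.374]
0.0 [-0.003  0.08   0.323]
0.01 [-0.003  0.067  0.384]
0.02 [-0.003  0.382  0.39 ]
```

step_arm --rows '[[0.07, [0, 0, -0.02], [0, 0, 0]], [0.07, [0, 0, -0.04], [0, 0, 0]], [0.07, [0, 0, -0.04], [0, 0, 0]], [0.07, [0, 0, -0.04], [0, 0, 0]], [0.07, [0, 0, -0.04], [0, 0, 0]]]'

```text
time: 5.23
tcp_pos: [0.5119, -0.0005, 0.2924]
eef_rot: [[0.009, 0.999, 0.036], [0.007, 0.036, -0.999], [-1.0, 0.009, -0.007]]
contact_force: [-0.4, -0.5, 1.6]
opening: 0.07
```

```bash
python3 - <<'E'
from h import *
im,P,ok=top(.42,.6,-.25,-.02)
cv2.imwrite("pics/s3.png",im[120:400,130:480]);t=ctrl.get_obs();print(t["time"],t["tcp_pos"])
E
```

```text
scene 1855 [ 0.512  -0.1027] [0.1225 0.1016] 3.1 z 0.0958
side 6551 [ 0.5124 -0.1053] [0.1201 0.0983] 2.3 z 0.0962
5.3333 [ 0.51187439 -0.0008601   0.29250542]
```

View pics/s3.png

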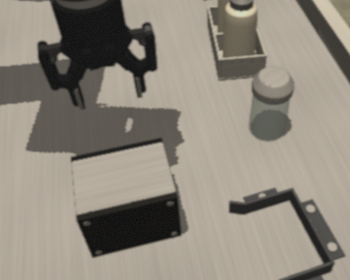

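The box is at rest on its side at (0.512, -0.105), yaw about 2.4°, with its black base facing -y. Now the second tip, done the same way.

step_arm --rows '[[0.07, [0.025, 0, 0], [0, 0, 0]], [0.07, [0.045, 0, 0.01], [0, 0, 0]], [0.07, [0.0455, 0, 0.025], [0, 0, 0]], [0.07, [0.0455, 0, 0.037], [0, 0, 0]], [0.07, [0.0455, 0, 0.043], [0, 0, 0]]]'

```text
time: 5.75
tcp_pos: [0.5143, -0.0455, 0.2466]
eef_rot: [[0.01, 0.999, 0.033], [0.007, 0.033, -0.999], [-1.0, 0.01, -0.006]]
contact_force: [0.4, -0.3, -0.2]
opening: 0.0703
```

step_arm --rows '[[0.07, [-0.003, 0, 0.005], [0, 0, 0]], [0.07, [-0.008, 0, 0.01], [0, 0, 0]], [0.07, [-0.013, 0, 0.015], [0, 0, 0]], [0.07, [-0.018, 0, 0.021], [0, 0, 0]], [0.07, [-0.022, 0, 0.027], [0, 0, 0]]]'

```text
time: 6.17
tcp_pos: [0.515, -0.0729, 0.2695]
eef_rot: [[0.01, 0.999, 0.034], [0.007, 0.033, -0.999], [-1.0, 0.01, -0.006]]
contact_force: [-0.2, 2.6, 0.8]
opening: 0.0698
```

```bash
python3 -c "
from h import *
prof(y0=-.22,y1=-.03)"
```

```text
[ 0.5153 -0.0738  0.2701] [-2.6  1.6  3.6]
-0.18 [0.091 0.091 0.092]
-0.17 [0.093 0.094 0.095]
-0.16 [0.096 0.097 0.098]
-0.15 [0.098 0.099 0.1  ]
-0.14 [0.102 0.102 0.103]
-0.13 [0.104 0.105 0.105]
-0.12 [0.107 0.356 0.363]
-0.11 [0.109 0.11  0.111]
-0.1 [0.111 0.112 0.357]
-0.09 [-0.003  0.113  0.357]
-0.08 [-0.004  0.082  0.357]
-0.07 [-0.004  0.052  0.168]
-0.06 [-0.003  0.185  0.268]
-0.05 [-0.003  0.273  0.348]
-0.04 [-0.003  0.294  0.348]
```

step_arm --rows '[[0.07, [-0.004, 0, 0.006], [0, 0, 0]], [0.07, [-0.007, 0, 0.012], [0, 0, 0]], [0.07, [-0.01, 0, 0.018], [0, 0, 0]], [0.07, [-0.013, 0, 0.024], [0, 0, 0]], [0.07, [-0.015, 0, 0.03], [0, 0, 0]]]'

```text
time: 6.63
tcp_pos: [0.5159, -0.1045, 0.2853]
eef_rot: [[0.011, 0.999, 0.033], [0.006, 0.033, -0.999], [-1.0, 0.011, -0.005]]
contact_force: [-2.2, 1.3, 3.9]
opening: 0.07
```

step_arm --rows '[[0.07, [-0.002, 0, 0.006], [0, 0, 0]], [0.07, [-0.004, 0, 0.012], [0, 0, 0]], [0.07, [-0.005, 0, 0.018], [0, 0, 0]], [0.07, [-0.006, 0, 0.024], [0, 0, 0]], [0.07, [-0.007, 0, 0.03], [0, 0, 0]]]'

```text
time: 7.05
tcp_pos: [0.5171, -0.1354, 0.2922]
eef_rot: [[0.012, 0.999, 0.033], [0.005, 0.033, -0.999], [-1.0, 0.012, -0.005]]
contact_force: [-0.2, 0.3, -0.2]
opening: 0.07
```

step_arm --rows '[[0.07, [-0.01, 0, -0.02], [0, 0, 0]], [0.07, [-0.03, 0, -0.04], [0, 0, 0]], [0.07, [-0.05, 0, -0.04], [0, 0, 0]], [0.07, [-0.06, 0, -0.04], [0, 0, 0]], [0.07, [-0.06, 0, -0.04], [0, 0, 0]]]'

```text
time: 7.47
tcp_pos: [0.5161, -0.0963, 0.3546]
eef_rot: [[0.017, 0.999, 0.034], [0.002, 0.033, -0.999], [-1.0, 0.017, -0.002]]
contact_force: [0.6, -0.4, 0.0]
opening: 0.0699
```

```bash
python3 - <<'E'
from h import *
im,P,ok=top(.42,.6,-.31,-.12)
cv2.imwrite("pics/s4.png",im[120:400,130:480]);t=ctrl.get_obs();print(t["time"],t["tcp_pos"],t["joints"].round(1))
E
```

```text
scene 2016 [ 0.5143 -0.207 ] [0.125  0.1024] 1.4 z 0.0966
side 9159 [ 0.5154 -0.2003] [0.1204 0.098 ] 2.0 z 0.0965
7.5667 [ 0.5152138  -0.09628062  0.35234865] [-22.9  26.6  99.8   0.6  53.  -25.2]
```

View pics/s4.png

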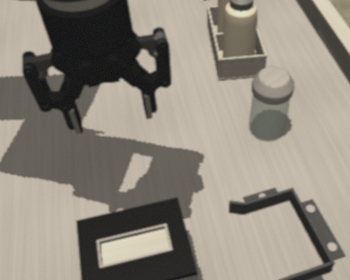

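The opening now faces up, with the box at about (0.515, -0.201) and yaw about 2°. I'll turn the gripper 94°, so the jaws lie across the bay axis, and lean it 20°, so the fingertips can push low on the near end.

step_arm --rows '[[0.05, [0, 0, 0], [-0.12, 0, 0]], [0.05, [0, 0, 0], [-0.24, 0, 0]], [0.05, [0, 0, 0], [-0.36, 0, 0]], [0.05, [0, 0, 0], [-0.48, 0, 0]], [0.05, [0, 0, 0], [-0.6, 0, 0]]]'

```text
time: 7.98
tcp_pos: [0.5149, -0.0968, 0.3508]
eef_rot: [[0.01, 0.803, 0.595], [0.005, 0.595, -0.804], [-1.0, 0.011, 0.002]]
contact_force: [-0.0, -0.2, 0.3]
opening: 0.0499
```

step_arm --rows '[[0.05, [0, 0, 0], [-0.12, 0, 0]], [0.05, [0, 0, 0], [-0.24, 0, 0]], [0.05, [0, 0, 0], [-0.36, 0, 0]], [0.05, [0, 0, 0], [-0.48, 0, 0]], [0.05, [0, 0, 0], [-0.6, 0, 0]]]'

```text
time: 8.4
tcp_pos: [0.5146, -0.0974, 0.3492]
eef_rot: [[0.007, 0.322, 0.947], [0.006, 0.947, -0.322], [-1.0, 0.008, 0.005]]
contact_force: [0.4, 0.4, -0.3]
opening: 0.0501
```

step_arm --rows '[[0.05, [0, 0, 0], [-0.12, 0, 0]], [0.05, [0, 0, 0], [-0.24, 0, 0]], [0.05, [0, 0, 0], [-0.36, 0, 0]], [0.05, [0, 0, 0], [-0.44, 0, 0]], [0.05, [0, 0, 0], [-0.44, 0, 0]]]'

```text
time: 8.82
tcp_pos: [0.5143, -0.0979, 0.3476]
eef_rot: [[0.005, -0.112, 0.994], [0.007, 0.994, 0.112], [-1.0, 0.007, 0.006]]
contact_force: [0.1, 0.6, 0.3]
opening: 0.0501
```

step_arm --rows '[[0.05, [0, 0, -0.03], [0, 0, 0]], [0.05, [0, 0, -0.06], [0, -0.1, 0]], [0.05, [0, 0, -0.09], [0, -0.2, 0]], [0.05, [0, 0, -0.12], [0, -0.3, 0]], [0.05, [0, 0, -0.14], [0, -0.35, 0]]]'

```text
time: 9.23
tcp_pos: [0.378, -0.1129, 0.3462]
eef_rot: [[0.335, -0.11, 0.936], [0.047, 0.994, 0.1], [-0.941, 0.01, 0.338]]
contact_force: [0.2, -0.1, 0.7]
opening: 0.0498
```

```bash
cat >> h.py <<'E'
def to(x,y,z,yaw,tilt=20):
    "shift and turn in tool axes to a pose leaning forward along yaw"
    from scipy.spatial.transform import Rotation as Ro
    t=ctrl.get_obs();R=t["eef_rot"];a,b=np.radians([yaw,tilt])
    f=np.array([np.cos(a),np.sin(a),0]);l=np.array([-np.sin(a),np.cos(a),0]);u=np.array([0,0,1])
    X=f*np.sin(b)-u*np.cos(b);T=np.stack([X,l,np.cross(X,l)],1)
    print("t",t["time"],"tcp",t["tcp_pos"].round(4),"F",t["contact_force"].round(1),"yaw",np.degrees(np.arctan2(-R[0,1],R[1,1])).round(2))
    print("shift",(R.T@(np.array([x,y,z])-t["tcp_pos"])).round(4),"turn",Ro.from_matrix(R.T@T).as_rotvec().round(3))
    print("world f,l,u in tool",(R.T@f).round(3),(R.T@l).round(3),(R.T@u).round(3))
E
python3 - <<'E'
from h import *
top(.42,.6,-.31,-.12)
to(.367,-.212,.25,5.9); to(.367,-.212,.188,5.9); print(ctrl.get_obs()["joints"].round(1))
E
```

```text
scene 1960 [ 0.5142 -0.2012] [0.1234 0.1034] 2.2 z 0.0948
side 9180 [ 0.5155 -0.2018] [0.1202 0.0979] 1.9 z 0.0959
t 9.3333 tcp [ 0.3764 -0.1123  0.3457] F [-0.4  0.6  1. ] yaw 6.17
shift [ 0.0822 -0.0995 -0.0503] turn [-0.    -0.01  -0.016]
world f,l,u in tool [ 0.333 -0.005  0.943] [ 0.016  1.    -0.   ] [-0.943  0.015  0.333]
t 9.3333 tcp [ 0.3764 -0.1123  0.3457] F [-0.4  0.6  1. ] yaw 6.17
shift [ 0.1406 -0.1004 -0.071 ] turn [-0.    -0.01  -0.016]
world f,l,u in tool [ 0.333 -0.005  0.943] [ 0.016  1.    -0.   ] [-0.943  0.015  0.333]
[ -37.6   17.3  122.8   29.4   29.4 -158. ]
```

The last joint is near its limit (-158°). I'll spin the gripper half a turn the other way, which is the same jaw orientation.

step_arm --rows '[[0.05, [0, 0, 0], [0.124, 0, 0]], [0.05, [0, 0, 0], [0.248, 0, 0]], [0.05, [0, 0, 0], [0.372, 0, 0]], [0.05, [0, 0, 0], [0.496, 0, 0]], [0.05, [0, 0, 0], [0.62, 0, 0]]]'

```text
time: 9.75
tcp_pos: [0.3777, -0.113, 0.3455]
eef_rot: [[0.329, 0.462, 0.823], [0.049, 0.862, -0.504], [-0.943, 0.206, 0.261]]
contact_force: [0.4, 0.8, 0.2]
opening: 0.05
```

step_arm --rows '[[0.05, [0, 0, 0], [0.124, 0, 0]], [0.05, [0, 0, 0], [0.248, 0, 0]], [0.05, [0, 0, 0], [0.372, 0, 0]], [0.05, [0, 0, 0], [0.496, 0, 0]], [0.05, [0, 0, 0], [0.62, 0, 0]]]'

```text
time: 10.17
tcp_pos: [0.379, -0.1136, 0.3453]
eef_rot: [[0.328, 0.857, 0.397], [0.049, 0.405, -0.913], [-0.943, 0.319, 0.091]]
contact_force: [-0.5, -0.2, 0.2]
opening: 0.0497
```

step_arm --rows '[[0.05, [0, 0, 0], [0.124, 0, 0]], [0.05, [0, 0, 0], [0.248, 0, 0]], [0.05, [0, 0, 0], [0.372, 0, 0]], [0.05, [0, 0, 0], [0.496, 0, 0]], [0.05, [0, 0, 0], [0.62, 0, 0]]]'

```text
time: 10.58
tcp_pos: [0.3804, -0.1142, 0.345]
eef_rot: [[0.327, 0.928, -0.179], [0.048, -0.206, -0.977], [-0.944, 0.311, -0.112]]
contact_force: [-0.7, -0.3, 0.4]
opening: 0.0498
```

step_arm --rows '[[0.05, [0, 0, 0], [0.124, 0, 0]], [0.05, [0, 0, 0], [0.248, 0, 0]], [0.05, [0, 0, 0], [0.372, 0, 0]], [0.05, [0, 0, 0], [0.496, 0, 0]], [0.05, [0, 0, 0], [0.62, 0, 0]]]'

```text
time: 11.0
tcp_pos: [0.3817, -0.1148, 0.3448]
eef_rot: [[0.327, 0.647, -0.689], [0.048, -0.739, -0.672], [-0.944, 0.187, -0.272]]
contact_force: [-0.0, -0.6, 0.4]
opening: 0.0497
```

step_arm --rows '[[0.05, [0, 0, 0], [0.124, 0, 0]], [0.05, [0, 0, 0], [0.248, 0, 0]], [0.05, [0, 0, 0], [0.372, 0, 0]], [0.05, [0, 0, 0], [0.496, 0, 0]], [0.05, [0, 0, 0], [0.62, 0, 0]]]'

```text
time: 11.42
tcp_pos: [0.383, -0.1155, 0.3446]
eef_rot: [[0.326, 0.122, -0.937], [0.047, -0.993, -0.113], [-0.944, -0.007, -0.329]]
contact_force: [-0.3, -0.4, -0.0]
opening: 0.05
```

```bash
sed -i 's/l=np.array(\[-np.sin(a),np.cos(a),0\])/l=-np.array([-np.sin(a),np.cos(a),0])/; s/arctan2(-R\[0,1\],R\[1,1\])/arctan2(R[0,1],-R[1,1])/' h.py
python3 - <<'E'
from h import *
to(.367,-.212,.25,5.9); to(.367,-.212,.188,5.9); print(ctrl.get_obs()["joints"].round(1))
E
```

```text
t 11.4167 tcp [ 0.383  -0.1155  0.3446] F [-0.3 -0.4 -0. ] yaw 7.01
shift [0.0795 0.0945 0.0571] turn [0.016 0.014 0.013]
world f,l,u in tool [ 0.329  0.019 -0.944] [-0.013  1.     0.016] [-0.944 -0.007 -0.329]
t 11.4167 tcp [ 0.383  -0.1155  0.3446] F [-0.3 -0.4 -0. ] yaw 7.01
shift [0.1381 0.095  0.0775] turn [0.016 0.014 0.013]
world f,l,u in tool [ 0.329  0.019 -0.944] [-0.013  1.     0.016] [-0.944 -0.007 -0.329]
[-37.3  17.9 121.9  28.5  29.5  22.2]
```

step_arm --rows '[[0.05, [0.0, 0.03, 0.01], [0.016, 0.014, 0.013]], [0.05, [0.01, 0.06, 0.02], [0.016, 0.014, 0.013]], [0.05, [0.02, 0.09, 0.035], [0.016, 0.014, 0.013]], [0.05, [0.05, 0.0945, 0.048], [0.016, 0.014, 0.013]], [0.05, [0.08, 0.0945, 0.057], [0.016, 0.014, 0.013]]]'

```text
time: 11.83
tcp_pos: [0.3686, -0.216, 0.2493]
eef_rot: [[0.343, 0.097, -0.934], [0.029, -0.995, -0.093], [-0.939, 0.005, -0.344]]
contact_force: [2.1, 0.7, -0.2]
opening: 0.0499
```

```bash
python3 - <<'E'
from h import *
to(.365,-.212,.190,5.9); print(ctrl.get_obs()["joints"].round(1))
E
```

```text
t 11.8333 tcp [ 0.3686 -0.216   0.2493] F [ 2.1  0.7 -0.2] yaw 5.59
shift [ 0.0545 -0.0046  0.0234] turn [-0.003 -0.002 -0.006]
world f,l,u in tool [ 0.344 -0.005 -0.939] [ 0.006  1.    -0.003] [-0.939  0.005 -0.344]
[-50.3  32.8 122.7  53.1  20.7 -15.5]
```

step_arm --rows '[[0.05, [0.014, -0.001, 0.006], [0, 0, -0.005]], [0.05, [0.028, -0.003, 0.012], [0, 0, -0.005]], [0.05, [0.042, -0.005, 0.018], [0, 0, -0.005]], [0.05, [0.0545, -0.005, 0.0235], [0, 0, -0.005]], [0.05, [0.0545, -0.005, 0.0235], [0, 0, -0.005]]]'

```text
time: 12.25
tcp_pos: [0.3657, -0.2122, 0.1872]
eef_rot: [[0.34, 0.097, -0.935], [0.037, -0.995, -0.089], [-0.94, -0.004, -0.342]]
contact_force: [-0.1, 0.0, 0.4]
opening: 0.0501
```

```bash
python3 - <<'E'
from h import *
to(.44,-.212,.190,5.9); print(ctrl.get_obs()["joints"].round(1))
im,P,ok=cloud("side");p=P[ok];p=p[(p[:,0]>.36)&(p[:,0]<.46)&(p[:,1]>-.3)&(p[:,1]<-.14)&(p[:,2]>.008)&(p[:,2]<.08)]
h=p[p[:,2]<.06];print(np.percentile(h,[2,50,98],axis=0).round(3))
cv2.imwrite("pics/s5.png",im[150:450,60:460])
E
```

```text
t 12.25 tcp [ 0.3657 -0.2122  0.1872] F [-0.1  0.   0.4] yaw 5.54
shift [ 0.0226  0.0069 -0.0705] turn [-0.007  0.     0.001]
world f,l,u in tool [ 0.342 -0.006 -0.94 ] [-0.001  1.    -0.007] [-0.94  -0.004 -0.342]
[-50.4  42.1 124.6  83.4  16.7 -47.3]
[[ 0.402 -0.251  0.026]
 [ 0.423 -0.182  0.046]
 [ 0.459 -0.169  0.059]]
```

View pics/s5.png

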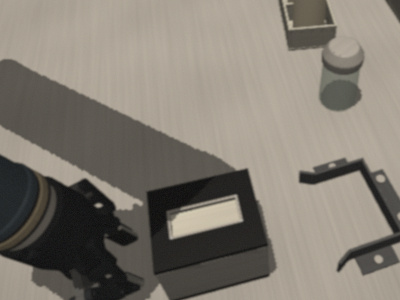

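The crop shows the gripper low behind the near end and the path to the mouth clear. I'll push along world +x so the box also squares up to the fingers.

step_arm --rows '[[0.05, [0.003, 0.001, -0.0085], [-0.007, 0, 0]], [0.05, [0.006, 0.002, -0.017], [-0.007, 0, 0]], [0.05, [0.009, 0.003, -0.025], [-0.007, 0, 0]], [0.05, [0.012, 0.004, -0.033], [-0.007, 0, 0]], [0.05, [0.015, 0.0045, -0.042], [-0.007, 0, 0]]]'

```text
time: 12.72
tcp_pos: [0.4112, -0.2125, 0.189]
eef_rot: [[0.34, 0.103, -0.935], [0.035, -0.995, -0.097], [-0.94, 0.0, -0.342]]
contact_force: [-3.0, -0.1, -1.6]
opening: 0.05
```

step_arm --rows '[[0.05, [0.003, 0.001, -0.0085], [0, 0, 0]], [0.05, [0.006, 0.002, -0.017], [0, 0, 0]], [0.05, [0.009, 0.003, -0.025], [0, 0, 0]], [0.05, [0.012, 0.004, -0.033], [0, 0, 0]], [0.05, [0.013, 0.0045, -0.036], [0, 0, 0]]]'

```text
time: 13.13
tcp_pos: [0.4508, -0.213, 0.1896]
eef_rot: [[0.34, 0.104, -0.935], [0.034, -0.995, -0.098], [-0.94, 0.001, -0.342]]
contact_force: [-2.4, -0.5, -1.3]
opening: 0.0497
```

```bash
cat >> h.py <<'E'
def bay():
    im,P,ok=cloud("side");p=P[ok];q=p[(p[:,0]>.45)&(p[:,0]<.76)&(p[:,1]>-.31)&(p[:,1]<-.12)&(p[:,2]>.091)&(p[:,2]<.1)]
    # keep box only: largest blob round median
    m=np.median(q,0);q=q[np.hypot(*(q-m)[:,:2].T)<.085]
    r=cv2.minAreaRect(q[:,:2].astype(np.float32));th=np.radians(5.8);d=np.array(r[0])-[.738,-.187]
    print("box",np.round(r[0],4),np.round(r[1],4),round(r[2],2),"bay x,y",round(d[0]*np.cos(th)+d[1]*np.sin(th),4),round(-d[0]*np.sin(th)+d[1]*np.cos(th),4))
    return im
E
python3 - <<'E'
from h import *
bay();to(.49,-.212,.190,5.9); print(ctrl.get_obs()["joints"].round(1))
E
```

```text
box [ 0.5626 -0.2025] [0.1508 0.1036] 6.51 bay x,y -0.1761 0.0023
t 13.1833 tcp [ 0.4509 -0.2131  0.1896] F [0.2 0.2 0.1] yaw 5.96
shift [ 0.013   0.0029 -0.0368] turn [ 0.001 -0.001 -0.001]
world f,l,u in tool [ 0.343  0.001 -0.939] [0.001 1.    0.001] [-0.939  0.001 -0.343]
[-41.9  42.2 113.9  56.2  17.7 -10.9]
```

step_arm --rows '[[0.05, [0.0027, 0.001, -0.0075], [0, 0, 0]], [0.05, [0.0055, 0.002, -0.015], [0, 0, 0]], [0.05, [0.0082, 0.002, -0.0225], [0, 0, 0]], [0.05, [0.011, 0.002, -0.03], [0, 0, 0]], [0.05, [0.0137, 0.002, -0.0375], [0, 0, 0]]]'

```text
time: 13.6
tcp_pos: [0.4904, -0.2107, 0.1897]
eef_rot: [[0.339, 0.103, -0.935], [0.035, -0.995, -0.097], [-0.94, 0.001, -0.341]]
contact_force: [-3.1, -0.1, -0.7]
opening: 0.05
```

```bash
cat >> h.py <<'E'
def bay():
    im,P,ok=cloud("side");p=P[ok];th=np.radians(5.8);c,s=np.cos(th),np.sin(th);d=p-[.738,-.187,0]
    b=np.stack([d[:,0]*c+d[:,1]*s,-d[:,0]*s+d[:,1]*c],1)
    b=b[(b[:,0]>-.28)&(b[:,0]<.02)&(abs(b[:,1])<.09)&(p[:,2]>.0925)&(p[:,2]<.1)]
    xm=np.percentile(b[:,0],99.5);b=b[b[:,0]>xm-.1]
    r=cv2.minAreaRect(b.astype(np.float32));e=[np.polyfit(*zip(*[(x,np.percentile(b[abs(b[:,0]-x)<.004][:,1],q)) for x in np.arange(xm-.09,xm-.01,.008)]),1) for q in(1,99)]
    print("far end",xm.round(4),"centre",(xm-.06).round(4),"edges y at far end",[round(float(np.polyval(k,xm)),4) for k in e],"yaw rel bay",[round(float(np.degrees(k[0])),2) for k in e],np.round(r[1],4))
    return im
E
python3 - <<'E'
from h import *
bay();to(.53,-.21,.190,5.9)
E
```

```text
far end -0.0621 centre -0.1221 edges y at far end [-0.0438, 0.0512] yaw rel bay [0.23, 0.05] [0.1012 0.0975]
t 13.65 tcp [ 0.4919 -0.2109  0.19  ] F [-0.2 -0.3 -1.5] yaw 5.96
shift [ 0.013   0.003  -0.0357] turn [ 0.002 -0.001 -0.001]
world f,l,u in tool [ 0.343  0.001 -0.939] [0.001 1.    0.002] [-0.939  0.002 -0.343]
```

It is in the mouth and straight to within 0.3°, about 3.5 mm left of the middle line (play is 6 mm). I'll keep pushing with a slight drift to the right.

step_arm --rows '[[0.05, [0.0027, 0.001, -0.0075], [0, 0, 0]], [0.05, [0.0055, 0.002, -0.015], [0, 0, 0]], [0.05, [0.0082, 0.003, -0.0225], [0, 0, 0]], [0.05, [0.011, 0.004, -0.03], [0, 0, 0]], [0.05, [0.0137, 0.004, -0.0375], [0, 0, 0]]]'

```text
time: 14.07
tcp_pos: [0.5312, -0.2105, 0.1901]
eef_rot: [[0.339, 0.104, -0.935], [0.035, -0.995, -0.098], [-0.94, 0.0, -0.341]]
contact_force: [-4.4, -0.8, 0.5]
opening: 0.0499
```

```bash
python3 - <<'E'
from h import *
bay();to(.555,-.21,.190,5.9)
E
```

```text
far end -0.0215 centre -0.0815 edges y at far end [-0.0473, 0.0476] yaw rel bay [0.24, 0.08] [0.1012 0.0981]
t 14.1167 tcp [ 0.5328 -0.2107  0.1903] F [-0.6  0.5 -1.6] yaw 5.96
shift [ 0.0079  0.0016 -0.0207] turn [ 0.002 -0.001 -0.001]
world f,l,u in tool [ 0.343  0.001 -0.939] [0.001 1.    0.002] [-0.939  0.002 -0.343]
```

Centred. About 21 mm remain, so I'll go slowly and stop on the force.

step_arm --rows '[[0.05, [0.0015, 0, -0.004], [0, 0, 0]], [0.05, [0.003, 0, -0.008], [0, 0, 0]], [0.05, [0.0044, 0, -0.012], [0, 0, 0]], [0.05, [0.0055, 0, -0.015], [0, 0, 0]], [0.05, [0.0062, 0, -0.017], [0, 0, 0]]]'

```text
time: 14.53
tcp_pos: [0.5509, -0.2088, 0.1903]
eef_rot: [[0.341, 0.104, -0.934], [0.034, -0.995, -0.098], [-0.939, 0.001, -0.343]]
contact_force: [-3.8, -1.0, -0.3]
opening: 0.0501
```

step_arm --rows '[[0.05, [0.0004, 0, -0.001], [0, 0, 0]], [0.05, [0.0008, 0, -0.002], [0, 0, 0]], [0.05, [0.001, 0, -0.003], [0, 0, 0]]]'

```text
time: 14.78
tcp_pos: [0.553, -0.2084, 0.1903]
eef_rot: [[0.339, 0.104, -0.935], [0.035, -0.995, -0.098], [-0.94, 0.001, -0.341]]
contact_force: [-10.8, -2.6, 5.5]
opening: 0.0502
```

```bash
python3 - <<'E'
from h import *
bay();to(.555,-.21,.190,5.9)
E
```

```text
far end 0.0001 centre -0.0599 edges y at far end [-0.0475, 0.0475] yaw rel bay [0.1, -0.11] [0.1014 0.098 ]
t 14.8333 tcp [ 0.5529 -0.2084  0.1903] F [-9.2 -1.5  3.7] yaw 5.98
shift [ 0.0009  0.0018 -0.0017] turn [ 0.002  0.001 -0.   ]
world f,l,u in tool [ 0.341  0.001 -0.94 ] [0.    1.    0.002] [-0.94   0.001 -0.341]
```

step_arm --rows '[[0.05, [0.0006, 0, -0.0015], [0, 0, 0]], [0.05, [0.001, 0, -0.003], [0, 0, 0]], [0.05, [0.001, 0, -0.003], [0, 0, 0]]]'

```text
time: 15.08
tcp_pos: [0.5537, -0.2083, 0.1905]
eef_rot: [[0.336, 0.104, -0.936], [0.035, -0.995, -0.098], [-0.941, -0.0, -0.338]]
contact_force: [-14.7, -3.5, 7.7]
opening: 0.0496
```

step_arm --rows '[[0.05, [-0.003, 0, 0.009], [0, 0, 0]], [0.05, [-0.01, 0, 0.028], [0, 0, 0]], [0.05, [-0.02, 0, 0.056], [0, 0, 0]], [0.05, [-0.045, 0, 0.06], [0, 0, 0]], [0.05, [-0.075, 0, 0.06], [0, 0, 0]]]'

```text
time: 15.5
tcp_pos: [0.4711, -0.2168, 0.2397]
eef_rot: [[0.333, 0.102, -0.938], [0.037, -0.995, -0.095], [-0.942, -0.004, -0.335]]
contact_force: [0.7, 0.5, 0.6]
opening: 0.0502
```

step_arm --rows '[[0.05, [-0.03, 0, 0], [0, 0, 0]], [0.05, [-0.05, 0, 0], [0, 0, 0]], [0.05, [-0.05, 0, 0], [0, 0, 0]]]'

```text
time: 15.75
tcp_pos: [0.4551, -0.2198, 0.2907]
eef_rot: [[0.339, 0.1, -0.935], [0.031, -0.995, -0.095], [-0.94, 0.003, -0.341]]
contact_force: [0.4, -0.5, -0.2]
opening: 0.0504
```

```bash
python3 - <<'E'
from h import *
im=bay();cv2.imwrite("pics/s6.png",im);t=ctrl.get_obs();print(t["time"],t["tcp_pos"],t["contact_force"].round(1))
im,P,ok=cloud("scene");p=P[ok];q=p[(abs(p[:,0]-.747)<.05)&(abs(p[:,1]-.006)<.05)&(p[:,2]>.08)];print("shaker",np.percentile(q,[1,99],axis=0).mean(0).round(3),q[:,2].max())
o=np.load("scene0.npz");p=o["P"][o["ok"]];q=p[(abs(p[:,0]-.747)<.05)&(abs(p[:,1]-.006)<.05)&(p[:,2]>.08)&(p[:,2]<.13)];print("before",np.percentile(q,[1,99],axis=0).mean(0).round(3))
E
```

```text
far end 0.0002 centre -0.0598 edges y at far end [-0.0473, 0.0475] yaw rel bay [0.12, -0.11] [0.1016 0.0982]
15.8 [ 0.45527301 -0.21967131  0.28915648] [-0.1 -0.2  0.2]
shaker [0.749 0.012 0.099] 0.11738973059391916
before [0.748 0.012 0.099]
```

View pics/s6.png

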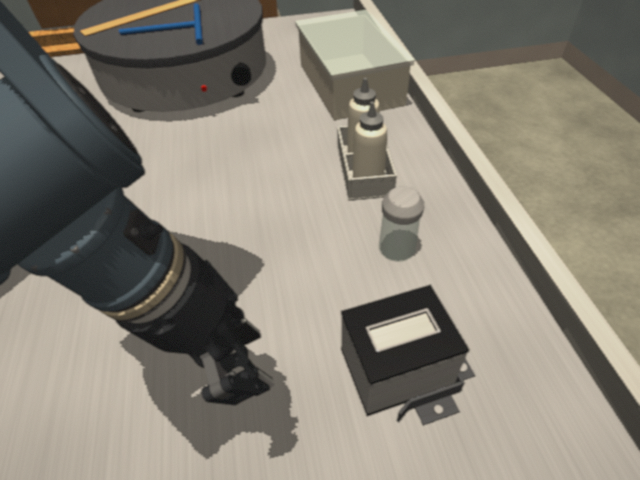

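The dispenser is between the rails at (405,345) with its opening up. The bottles and shaker are standing where they were, and the gripper is clear. Handing in.

```bash
python3 -c "
from workcell import job
print(job.job_done())"
```

```text
the job is handed in; nothing more can be done
None
```

The dispenser is in its guide rails with the opening facing straight up, and I handed the job in at about 16 s on the robot's clock. I tipped it over two quarter turns towards the rails, with a rest on its side in between, then slid it along the counter until the back rail stopped it.

- **Seating:** the last check put its centre 59.8 mm in front of the back rail (60 mm is home). It was within about 0.2 mm of the middle line and 0.1° of straight. The final push met about 15 N from the back rail, so it is against it.
- **Bystanders:** the shaker measured within 1 mm of where it started. The bottles and tray I checked only in the last picture, where they looked unmoved. The gripper was clear of everything at hand-in.
- **One failed try:** on the first push the fingertips rode up onto the top edge, at about 24 N. The box slid 16 mm and settled back flat, so I pushed again from lower down. Both quarter turns then went cleanly.

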